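# Lock the supply and hold the test guard ajar

### The arm

A 6-joint arm with a two-finger parallel gripper is mounted at the origin on the work surface. World frame = base frame: x ahead of the robot, y to its left, z up, the work surface at z = 0. Lengths are in m, angles in rad, forces in N, time in s.
With the tool pointing down it reaches from about 0.25 to 0.725 m from the base axis. Payload 4 kg.
Tool frame: the origin (TCP) lies midway between the tips of the shut fingers; the grasp point (between the pads) lies 19 mm behind it; z points along the fingers, y is the line along which they close (so a half turn about z gives the same grasp; the last joint's range is limited). The gripper opens to 85 mm and grips with 20 to 120 N. Pads are 22 mm wide; open, the fingers measure 114 mm over their backs; the gripper's body (76 mm by 85 mm) begins 54 mm behind the grasp point. The pads swing forward as they close: fully open they stand 13 mm farther back than shut.
Start: joints at [-1.202, 0.241, 0.005, 1.335, 0, 1.571], TCP at [0.18, -0.466, 0.231] pointing down, gripper open.
Joint ranges: [-2.72, 2.72], [-1.05, 1.87], [-1.09, 1.28], [-1.99, 2.15], [-1.42, 1.44], [-3.14, 3.14]. Speed limits (rad/s): [2.79, 2.79, 3.14, 3.14, 3.14, 3.14].

### API

Orientations are given as a unit quaternion [x, y, z, w].
In Python, from workcell import bot, camera, job_done gives the robot as it stands.
- The arm moves only by the tool carry_out, never from a script. Its argument "plan" is a list of rows, each an object of numbers: "dx", "dy", "dz": the shift along the tool's x, y, z in mm; "twist": the turn about the tool's z in degrees; "fingers": the closure, from -1 (fully open) to 1 (shut). In form: [{"dx": .., "dy": .., "dz": .., "twist": .., "fingers": ..}, ...]. A call has exactly 5 rows; each row is the pose to reach, as a shift and turn from the pose commanded when the call began, along the tool's axes at that moment; what a row does not reach only later rows make up. A row lasts 1/12 s, in which the tool goes at most 41.7 mm and 7.16 degrees, less where a joint would pass 70% of its speed; a pose out of reach is approached as far as the arm can. A call with a gripper value outside its range is refused whole. The fingers move at their own pace and stop on an object; the grip force is fixed at half the most. Time passes only in rows, so rows that repeat a pose let the fingers close, or fill a call up. It gives the time, the measured TCP pose, the force, the opening and the grip force at its end, in the units of the state.
- bot.get_obs(): the state, without advancing time (a new reading comes with each control period).
- camera(name): name is "side" or "top"; returns a dict with "image" (384x512x3 uint8, red, green, blue), "intrinsics" (3x3 intrinsics, pixels), "eye" and "attitude" of the camera in the world. Camera axes: x right, y down, z forward; pixel columns grow to the right and rows downward; lengths in m; the calibration is good to about 2 mm. A picture is of the moment at which its call begins. There is no depth.
- job_done(): hands the job in; it is judged then, once.
The state is a dict: "clock": time; "joint_pos": joint angles; "joint_vel": joint speeds; "tau": joint torques, N m; "eef_pos": TCP position; "tool_rot": TCP orientation; "ft_force": force on the tool from outside, world axes, zero at the start; "ft_torque": the same for the moment, N m; "grip_width": finger opening in m; "grasp_force": force on a finger pad.
Only numpy, scipy, OpenCV 4.12 (cv2) and the standard library are available. Lean on these libraries where they do the work, as an engineer would, in place of code of your own. Each camera call takes 0.05 s, during which the arm holds its last target. There are 200 camera calls.

### The job

Turn the lock collar of the gas coupling until its lug stands over the fixed pointer and leave it there; only then open the test guard: its bolt sags behind the bent-up lip of the keeper, so lift the bolt by its upright knob over the lip while drawing it all the way towards the hinge, and pull the gate about 10 cm ajar. The gate shuts by itself, so finish while still holding it there, standing still, with the bolt drawn, and leave everything else on the bench where it is.

Things in the scene. Friction and masses are not known exactly. Their poses are not given: they have to be found in the camera images.
- coupling: Gas supply coupling, fixed: dark upright spigot 32 mm across, 154 mm high, on a round base 90 mm across; short brass inlet low at its +x side. Origin at the centre of the base's underside, z up. Its own -x is the direction of a fixed pointer bar (8 mm wide, out to 62 mm from the axis, 72 to 80 mm high, below the collar): the LOCKED mark.
- collar (a joint): Turn of the captive lock collar about the coupling's vertical axis, rad, grows anticlockwise seen from above, range 0 to 1.8. LOCKED is 1.2, where the lug stands straight over the pointer bar; at q the lug is 1.2 - q clockwise of it. Starts at 0 to 0.45. Friction 0.05 N m, stays where left.
- collar_lug (a point): Outer end of the lug: 43 mm from the coupling's axis, 110 mm high; lug 10 mm wide, 100 to 120 mm high. The collar is a knurled steel ring 44 mm across, 95 to 135 mm above the bench, to be gripped across; the spigot goes on 19 mm above it.
- locked_mark (a point): Top of the pointer bar's outer end, 62 mm from the coupling's axis, 80 mm above the bench.
- guard: Fixed test guard: box of aluminium posts and clear panels, 330 mm wide (y), 200 deep (x), 165 high, open on top, gauge inside; the gate is in its front (own -x), facing the robot. Origin on the bench under the middle of the gate line; z up. The free-side post (40 mm wide, at own y = -145 mm) bears the keeper: two steel cheeks, the front one 205 mm high, and a bent-up lip on the gate side.
- gate: The gate, a clear panel in an aluminium frame 234 mm wide, 16 to 163 mm high, 18 mm thick. Origin on its hinge line at bench height; axes as the guard's when shut: own -y from the hinge to the free stile (edge at y = -245 mm). Carries the bolt along its top edge, in two tall dark eyes at y = -205 and -91 mm, 215 mm high, over a slide bar that moves with it.
- gate_hinge (a point): The gate's vertical hinge line, at bench height.
- gate_swing (a joint): Gate opening, rad: 0 shut, grows as the free stile swings out towards the robot (clockwise seen from above), up to 1.3. The free edge is 245 mm from the hinge, so 0.4 rad is a gap of about 95 mm. A spring always closes it onto a soft stop (gives a few mm): 0.24 N m when shut, 0.48 N m at 0.4 rad (3 to 4 N at the knob).
- bolt: Steel barrel bolt: 12 mm rod along the gate's top, axis 185 mm high; an upright square knob post, 16 x 16 mm, rises from it to 270 mm, the place to grip (180 mm from the hinge when shot); at its free end a nose, 12 wide x 20 long x 23 mm high, turned down to 168 mm height behind the keeper's lip. Origin 125 mm from the hinge, at bench height when shot and sagging; axes are the gate's.
- bolt_knob_top (a point): Top centre of the bolt's square knob post (16 x 16 mm, sides along and across the gate), 270 mm above the bench when sagging; its upper 54 mm stand above everything around it.
- bolt_nose (a point): Middle of the underside of the bolt's nose.
- bolt_draw (a joint): Draw of the bolt along the gate towards the hinge (gate's own +y), m: -0.008 the far stop, about 0 as found, 0.048 fully drawn; friction 1.5 N. The nose is clear of the keeper above 0.032. Starts at 0 to 0.004.
- bolt_lift (a joint): Lift of the bolt in its tall eyes, m: 0 sagging by its own weight (2.5 to 4 N), 0.018 is the upper stop. The nose passes over the lip only at a lift above 0.010; it is stopped by the lip when lower, and the cheeks keep the gate shut until the nose is out.
- keeper_lip (a point): Top middle of the keeper's bent-up lip, 177 mm above the bench, 4 mm thick, on the guard's free-side post.
- wrench: Bystander, loose: open-ended steel wrench, 160 mm, lying. Origin at its underside.
- adapter: Bystander, loose: brass adapter fitting, 28 mm across, 34 mm high, standing. Origin at its underside.
- tape_reel: Bystander, loose: white reel, 52 mm across, 14 mm high, lying flat. Origin at its underside.
- leak_spray: Bystander, loose: white round bottle, 52 mm across, 150 mm high. Origin at its underside.
- spare_gauge: Bystander, loose: dark round gauge, 66 mm across, 28 mm high, lying face up. Origin at its underside.
- multimeter: Bystander, loose: multimeter, 85 x 165 x 36 mm, lying. Origin at its underside.
- screwdriver: Bystander, loose: screwdriver, 190 mm, lying. Origin at its underside.
Not all that is in view belongs to the job. What is shaped like the coupling but blue or purple is not meant.

How it is judged:
By the outcome, as a careful person would: the job done as asked, in the order asked, and still so for the second after the job is handed in, while the arm keeps its last pose, push and grip.
It also fails if it takes over 51 s, if anything falls off the work surface, if the arm or the gripper's body presses on something with over 40 N, if the wrist force passes 120 N, or if a joint passes its speed limit or range.

## Working session

There is one attempt and no reset: what is moved stays moved. The work goes in short steps, Python scripts to look and compute and a tool call to move; the robot and the scene stay as the last step left them, time stands still between calls to the robot, and variables do not carry over. Pictures are saved under pics/ and viewed, at most 10 in all, crops included, and the job is handed in when it is done.

Besides the shell and the picture viewer there is one more tool, called after "Request:" as name([rows], argument=value, ...), one row to a line, values as JSON. carry_out: Moves the arm, as the interface text tells. Its arguments: {"type":"object","properties":{"plan":{"type":"array","items":{"type":"object","properties":{"dx":{"type":"number"},"dy":{"type":"number"},"dz":{"type":"number"},"twist":{"type":"number"},"fingers":{"type":"number"}}}}},"required":["plan"]}

```bash
mkdir -p pics; ls
cat > h.py <<'E'
import numpy as np, cv2
from workcell import bot, camera, job_done
from scipy.spatial.transform import Rotation as R
def att(c):
    a=np.array(c['attitude'],float)
    return a if a.shape==(3,3) else R.from_quat(a).as_matrix()
def shot(n,f):
    c=camera(n); cv2.imwrite(f'pics/{f}.png',c['image'][:,:,::-1]); np.savez(f'{f}.npz',image=c['image'],K=c['intrinsics'],eye=c['eye'],A=att(c)); return load(f)
def load(f): return dict(np.load(f'{f}.npz'))
def ray(c,u,v):
    d=c['A']@np.linalg.inv(c['K'])@[u,v,1]; return c['eye'],d/np.linalg.norm(d)
def onz(c,u,v,z):
    e,d=ray(c,u,v); return e+d*(z-e[2])/d[2]
def tri(a,pa,b,pb):
    e,d=ray(a,*pa); f,g=ray(b,*pb); s=np.linalg.lstsq(np.c_[d,-g],f-e,rcond=None)[0]
    p,q=e+d*s[0],f+g*s[1]; return (p+q)/2,np.linalg.norm(p-q)
def proj(c,p):
    q=c['K']@(c['A'].T@(np.array(p)-c['eye'])); return q[:2]/q[2]
E
python3 - <<'E'
from h import *
for n in('top','side'):
    c=shot(n,n+'0'); print(n,c['eye'],c['A'].round(3).tolist(),c['K'].round(1).tolist())
    cv2.imwrite(f'pics/{n}0b.png',cv2.resize(c['image'][:,:,::-1],(800,600),interpolation=cv2.INTER_CUBIC))
o=bot.get_obs(); print(o)
E
```

```text
pics
top [0.24952006 0.02523257 1.39319819] [[-0.061, -0.975, 0.216], [-0.998, 0.06, -0.012], [-0.002, -0.216, -0.976]] [[385.0, 0.0, 262.3], [0.0, 385.0, 192.4], [0.0, 0.0, 1.0]]
side [-0.12500841  0.82978652  0.95304986] [[-0.777, -0.389, 0.495], [-0.629, 0.46, -0.626], [0.016, -0.798, -0.603]] [[421.0, 0.0, 257.6], [0.0, 421.0, 190.6], [0.0, 0.0, 1.0]]
{'clock': 0.1, 'joint_pos': array([-1.20197667e+00,  2.41325317e-01,  3.84089463e-03,  1.33517433e+00,
       -7.78909190e-06,  1.57083326e+00]), 'joint_vel': array([ 1.92326756e-04, -1.78767417e-03,  3.82418212e-03, -3.04541434e-03,
        3.29726442e-04, -3.00111264e-05]), 'tau': array([-9.91877641e-06, -3.73138082e+01,  2.53009987e+01,  1.08327254e-02,
       -4.33794287e-05,  1.55232038e-05]), 'eef_pos': array([ 0.1800518 , -0.46585149,  0.23050122]), 'tool_rot': array([ 9.83047598e-01,  1.83348175e-01, -1.74598739e-04, -9.14707462e-04]), 'ft_force': array([-0.3574604 , -0.52987555, -0.30790219]), 'ft_torque': array([ 0.00512443,  0.02508725, -0.03061848]), 'grasp_force': 0.0, 'grip_width': 0.08493309324334031}
```

View pics/top0b.png

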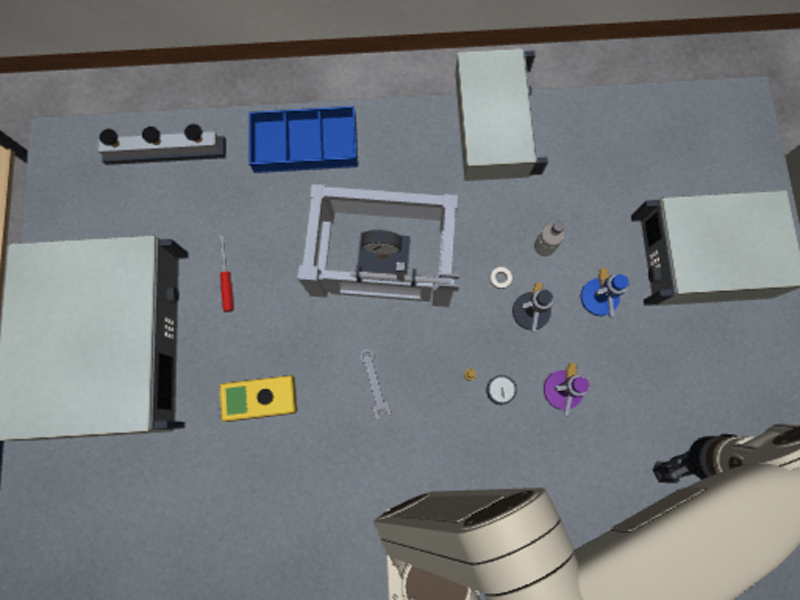

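View pics/side0b.png

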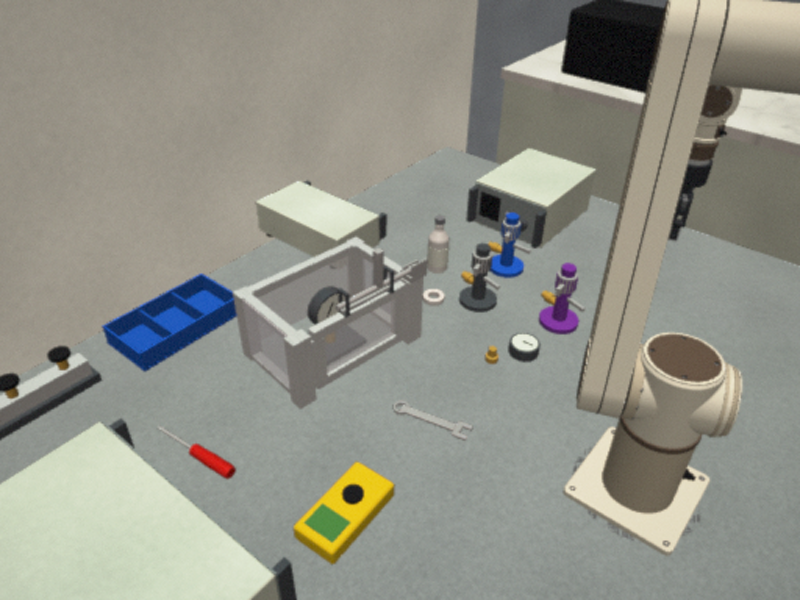

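The top view shows the dark coupling at about (532,309) of 800, with the blue one at (603,293) and the purple one at (566,390). The guard is at (380,245), and its gate faces the robot along (305–455, 285). I'll enlarge these areas next.

Run:
```python
from h import *
t,s=load('top0')['image'],load('side0')['image']
def cr(i,x,y,w,h,k): return cv2.resize(i[y:y+h,x:x+w,::-1],None,fx=k,fy=k,interpolation=cv2.INTER_CUBIC)
a=np.hstack([cr(t,320,165,50,50,8),cr(s,285,145,50,50,8)])
b=np.hstack([cr(t,185,165,115,35,3.4783),cr(s,200,150,80,60,5)[:200*1]]) if 0 else None
cv2.imwrite('pics/c1.png',a)
b1=cr(t,190,165,110,40,7); b2=cr(s,200,155,80,50,6)
cv2.imwrite('pics/c2.png',np.vstack([b1,cv2.copyMakeBorder(b2,0,0,0,770-480,cv2.BORDER_CONSTANT)]))
```

```text
(no output)
```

View pics/c1.png

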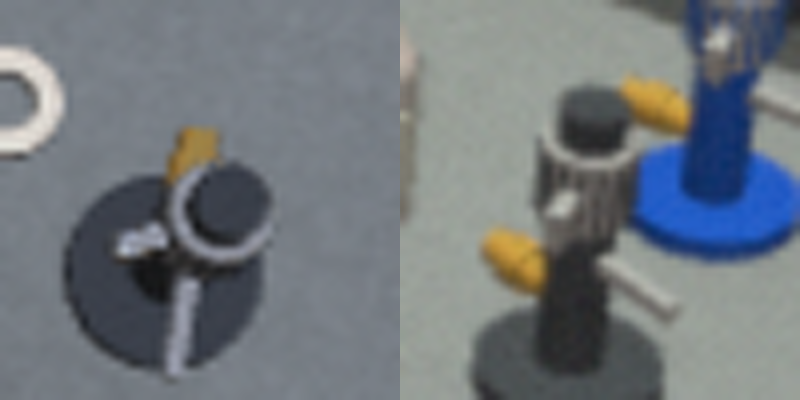

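View pics/c2.png

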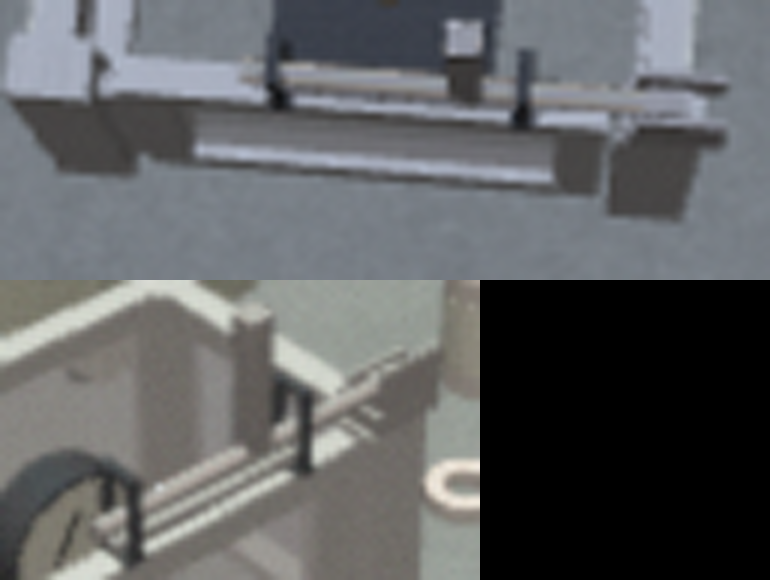

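c1 shows the spigot top at original (349,190) top and (309.4,158) side. The lug end is at about (335,195.4), the pointer end at (342,211.8) and the lug is clockwise of the pointer. c2 shows the knob top at (256,170) top and (241.8,160.3) side, the eyes, and the keeper at right.

Run:
```python
from h import *
t,s=load('top0'),load('side0')
im=t['image'].astype(int)
# refine: pixel conversion from crops (crop/k + off -0.5)
T=lambda x,y,k,ox,oy:(x/k+ox-.5,y/k+oy-.5)
sp_t=T(232,202,8,320,165); sp_s=T(195,103,8,285,145)
print('spigot',tri(t,sp_t,s,sp_s),onz(t,*sp_t,.154),onz(s,*sp_s,.154))
print('collar',onz(t,*T(221,214,8,320,165),.135))
print('base z10',onz(t,*T(165,275,8,320,165),.01))
pe=onz(t,*T(175,373,8,320,165),.08); print('pointer end',pe, onz(s,*T(672,312,8,235,145),.08))
lg=onz(t,*T(118,243,8,320,165),.115); print('lug',lg)
kt=T(463,36,7,190,165); ks=T(251,34,6,200,155)
print('knob',tri(t,kt,s,ks),onz(t,*kt,.27),onz(s,*ks,.27))
# eyes tops: 215 high
e1,e2=onz(t,*T(273,38,7,190,165),.215),onz(t,*T(525,52,7,190,165),.215)
print('eyes back',e1,e2,np.linalg.norm(e1-e2))
# bolt rod
a,b=onz(t,*T(285,75,7,190,165),.19),onz(t,*T(640,102,7,190,165),.19); d=a-b;print('rod',a,b,np.degrees(np.arctan2(-d[0],d[1])))
a,b=onz(t,*T(197,152,7,190,165),.03),onz(t,*T(550,180,7,190,165),.03); d=a-b;print('gate bottom',a,b,np.linalg.norm(d),np.degrees(np.arctan2(-d[0],d[1])))
```

```text
spigot (array([ 0.51692626, -0.27444666,  0.14997837]), np.float64(0.003378314523266456)) [ 0.51454302 -0.27421821  0.154     ] [ 0.51530444 -0.26832635  0.154     ]
collar [ 0.51376387 -0.27365154  0.135     ]
base z10 [ 0.51309653 -0.27463184  0.01      ]
pointer end [ 0.45650005 -0.25923549  0.08      ] [ 0.45368352 -0.2484379   0.08      ]
lug [ 0.50810891 -0.23342318  0.115     ]
knob (array([0.57176002, 0.02806204, 0.26450108]), np.float64(0.002200531816385107)) [0.56921442 0.02748362 0.27      ] [0.56735552 0.03472785 0.27      ]
eyes back [0.58925445 0.11368787 0.215     ] [ 5.75622856e-01 -1.19291185e-05  2.15000000e-01] 0.11451403244013279
rod [0.57840144 0.11078402 0.19      ] [ 0.55544051 -0.05194017  0.19      ] -8.031602562526787
gate bottom [0.58357571 0.16963861 0.03      ] [ 0.55735153 -0.0126131   0.03      ] 0.18412874169952526 -8.188082860146203
```

Request:
carry_out([
  {"dx": 38,"dy": -6,"dz": 0,"twist": 0,"fingers": -1},
  {"dx": 76,"dy": -12,"dz": 0,"twist": 0,"fingers": -1},
  {"dx": 114,"dy": -18,"dz": 0,"twist": 0,"fingers": -1},
  {"dx": 152,"dy": -24,"dz": 0,"twist": 0,"fingers": -1},
  {"dx": 190,"dy": -30,"dz": 0,"twist": 0,"fingers": -1},
])

```text
clock: 0.52
eef_pos: [0.3476, -0.3687, 0.2309]
tool_rot: [0.983, 0.183, -0.0, -0.0]
ft_force: [-0.8, -1.5, -0.1]
grip_width: 0.0854
grasp_force: 0.0
```

Run:
```python
from h import *
o=bot.get_obs(); print(o['clock'],o['joint_pos'].round(3),o['eef_pos'].round(4),o['ft_force'])
```

```text
0.5167 [-0.815  0.255  0.023  1.339 -0.     1.959] [ 0.3476 -0.3687  0.2309] [-0.78247611 -1.49661282 -0.06431079]
```

Request:
carry_out([
  {"dx": 38,"dy": -6,"dz": 0,"twist": -7,"fingers": -1},
  {"dx": 76,"dy": -12,"dz": 0,"twist": -14,"fingers": -1},
  {"dx": 114,"dy": -18,"dz": 0,"twist": -21,"fingers": -1},
  {"dx": 152,"dy": -24,"dz": 0,"twist": -28,"fingers": -1},
  {"dx": 190,"dy": -30,"dz": 0,"twist": -35,"fingers": -1},
])

```text
clock: 0.93
eef_pos: [0.5143, -0.272, 0.2308]
tool_rot: [0.881, 0.473, -0.0, -0.0]
ft_force: [-0.5, -0.9, -0.3]
grip_width: 0.0852
grasp_force: 0.0
```

Request:
carry_out([
  {"dx": 0,"dy": 0,"dz": 0,"twist": -7,"fingers": -1},
  {"dx": 0,"dy": 0,"dz": 0,"twist": -14,"fingers": -1},
  {"dx": 0,"dy": 0,"dz": 0,"twist": -21,"fingers": -1},
  {"dx": 0,"dy": 0,"dz": 0,"twist": -28,"fingers": -1},
  {"dx": 0,"dy": 0,"dz": 0,"twist": -35,"fingers": -1},
])

```text
clock: 1.35
eef_pos: [0.5129, -0.273, 0.2305]
tool_rot: [0.698, 0.716, -0.0, -0.001]
ft_force: [-0.2, -0.1, -0.6]
grip_width: 0.0853
grasp_force: 0.0
```

Request:
carry_out([
  {"dx": 0,"dy": 0,"dz": 0,"twist": -7,"fingers": -1},
  {"dx": 0,"dy": 0,"dz": 0,"twist": -7,"fingers": -1},
  {"dx": 0,"dy": 0,"dz": 0,"twist": -7,"fingers": -1},
  {"dx": 0,"dy": 0,"dz": 0,"twist": -7,"fingers": -1},
  {"dx": 0,"dy": 0,"dz": 0,"twist": -7,"fingers": -1},
])

```text
clock: 1.77
eef_pos: [0.513, -0.2734, 0.2311]
tool_rot: [0.656, 0.755, -0.0, -0.0]
ft_force: [-1.3, -0.2, 0.3]
grip_width: 0.0857
grasp_force: 0.0
```

Run:
```python
from h import *
o=bot.get_obs(); p=o['eef_pos']; print(o['clock'],o['joint_pos'].round(3),p.round(4),o['ft_force'],R.from_quat(o['tool_rot']).as_matrix().round(3).tolist())
M=R.from_quat(o['tool_rot']).as_matrix(); print('to go',(M.T@(np.array([.514,-.273,.098])-p)*1000).round(1))
a=shot('top','t1'); b=shot('side','s1')
print('tcp px',proj(a,p),proj(b,p))
def cr(i,x,y,w,h,k): return cv2.resize(i[y:y+h,x:x+w,::-1],None,fx=k,fy=k,interpolation=cv2.INTER_CUBIC)
cv2.imwrite('pics/c3.png',np.hstack([cr(a['image'],310,150,70,80,5.7),cr(b['image'],270,100,70,80,5.7)]))
```

```text
1.7667 [-0.49   0.405  0.235  1.402  0.     0.941] [ 0.513  -0.2734  0.2311] [-1.33010268 -0.18659531  0.26360888] [[-0.14, 0.99, -0.0], [0.99, 0.14, 0.0], [0.0, -0.0, -1.0]]
to go [  0.2   1.1 133.1]
tcp px [353.69395253 184.72840438] [312.27592071 137.95721622]
```

View pics/c3.png

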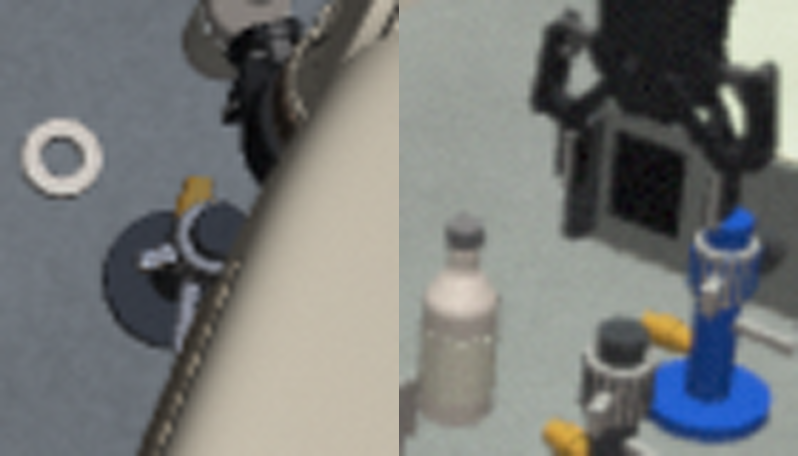

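c3 shows the open fingers centred over the dark coupling. The spigot top is at crop (622,340) in the side view, and the bottle is well clear. Next I'll descend and grip.

Request:
carry_out([
  {"dx": 0,"dy": 1,"dz": 30,"twist": 0,"fingers": -1},
  {"dx": 0,"dy": 1,"dz": 60,"twist": 0,"fingers": -1},
  {"dx": 0,"dy": 1,"dz": 90,"twist": 0,"fingers": -1},
  {"dx": 0,"dy": 1,"dz": 115,"twist": 0,"fingers": -1},
  {"dx": 0,"dy": 1,"dz": 133,"twist": 0,"fingers": -1},
])

```text
clock: 2.28
eef_pos: [0.5127, -0.2726, 0.0956]
tool_rot: [0.656, 0.755, -0.0, -0.002]
ft_force: [0.6, 0.2, -0.5]
grip_width: 0.085
grasp_force: 0.0
```

Request:
carry_out([
  {"dx": 0,"dy": 0,"dz": 0,"twist": 0,"fingers": -0.5},
  {"dx": 0,"dy": 0,"dz": 0,"twist": 0,"fingers": -0.2},
  {"dx": 0,"dy": 0,"dz": 0,"twist": 0,"fingers": 0},
  {"dx": 0,"dy": 0,"dz": 0,"twist": 0,"fingers": 0.05},
  {"dx": 0,"dy": 0,"dz": 0,"twist": 0,"fingers": 0.1},
])

```text
clock: 2.7
eef_pos: [0.5171, -0.2737, 0.1009]
tool_rot: [0.655, 0.756, 0.002, 0.003]
ft_force: [5.3, 2.2, -0.2]
grip_width: 0.0428
grasp_force: 61.2
```

Request:
carry_out([
  {"dx": 0,"dy": 2,"dz": 0,"twist": 0,"fingers": 0.5},
  {"dx": 0,"dy": 4,"dz": 0,"twist": -5,"fingers": 0.5},
  {"dx": 0,"dy": 4,"dz": 0,"twist": -11,"fingers": 0.5},
  {"dx": 0,"dy": 4,"dz": 0,"twist": -17,"fingers": 0.5},
  {"dx": 0,"dy": 4,"dz": 0,"twist": -23,"fingers": 0.5},
])

```text
clock: 3.12
eef_pos: [0.5176, -0.2735, 0.1009]
tool_rot: [0.49, 0.872, -0.001, 0.001]
ft_force: [-5.2, 0.4, 6.2]
grip_width: 0.0426
grasp_force: 61.8
```

Request:
carry_out([
  {"dx": 0,"dy": 0,"dz": 0,"twist": -6,"fingers": 0.5},
  {"dx": 0,"dy": 0,"dz": 0,"twist": -12,"fingers": 0.5},
  {"dx": 0,"dy": 0,"dz": 0,"twist": -18,"fingers": 0.5},
  {"dx": 0,"dy": 0,"dz": 0,"twist": -24,"fingers": 0.5},
  {"dx": 0,"dy": 0,"dz": 0,"twist": -30,"fingers": 0.5},
])

```text
clock: 3.53
eef_pos: [0.5179, -0.2731, 0.1008]
tool_rot: [0.247, 0.969, -0.0, 0.001]
ft_force: [-5.2, 1.1, 6.8]
grip_width: 0.0425
grasp_force: 61.8
```

Request:
carry_out([
  {"dx": 0,"dy": 0,"dz": 0,"twist": -6,"fingers": 0.5},
  {"dx": 0,"dy": 0,"dz": 0,"twist": -10,"fingers": 0.5},
  {"dx": 0,"dy": 0,"dz": 0,"twist": -13,"fingers": 0.5},
  {"dx": 0,"dy": 0,"dz": 0,"twist": -15,"fingers": 0.5},
  {"dx": 0,"dy": 0,"dz": 0,"twist": -15,"fingers": 0.5},
])

```text
clock: 3.95
eef_pos: [0.5181, -0.2728, 0.1009]
tool_rot: [0.12, 0.993, -0.0, 0.001]
ft_force: [-4.3, 1.3, 6.9]
grip_width: 0.0424
grasp_force: 61.8
```

Run:
```python
from h import *
o=bot.get_obs(); p=o['eef_pos']; M=R.from_quat(o['tool_rot']).as_matrix()
print(o['clock'],o['joint_pos'].round(3),p.round(4),o['ft_force'],np.degrees(np.arctan2(M[1,1],M[0,1])))
a=shot('top','t2'); b=shot('side','s2')
def cr(i,x,y,w,h,k): return cv2.resize(i[y:y+h,x:x+w,::-1],None,fx=k,fy=k,interpolation=cv2.INTER_CUBIC)
cv2.imwrite('pics/c4.png',np.hstack([cr(a['image'],320,165,50,50,8),cr(b['image'],285,145,50,50,8)]))
```

```text
3.95 [-0.485  0.49   0.02   1.099  0.    -0.244] [ 0.5181 -0.2728  0.1009] [-4.34262811  1.33630572  6.87098768] 76.17058089480584
```

View pics/c4.png

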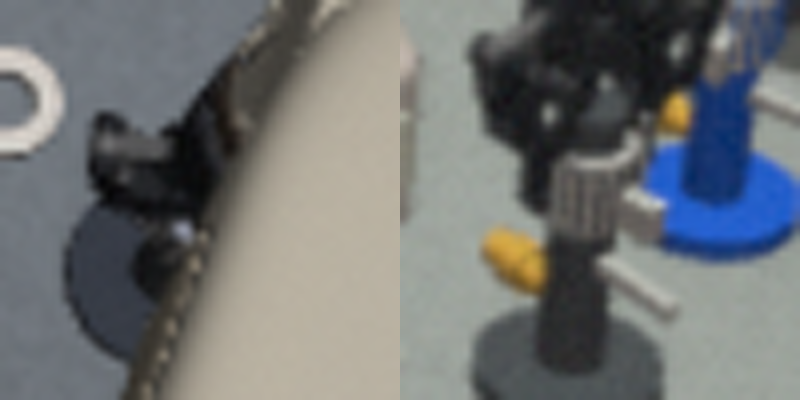

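c4, side view: the lug now points towards the robot at crop (650,218), nearly above the pointer end at (672,312). I'll compare the two angles in this view, using the gripped axis.

Run:
```python
from h import *
s=load('s2'); t=load('top0'); T=lambda x,y,k,ox,oy:(x/k+ox-.5,y/k+oy-.5)
ax=np.array([.518,-.273]); ang=lambda v:np.degrees(np.arctan2(v[1],v[0]))
sp=onz(s,*T(195,103,8,285,145),.154)[:2]
off=ax-sp; print('side offset',off)
for n,(u,v),z in (('lug end face',(650,218),.11),('lug end top',(655,196),.12),('ptr end face',(672,313),.076),('ptr end top',(673,304),.08)):
    p=onz(s,*T(u-400,v,8,285,145),z)[:2]+off-ax; print(n,p.round(4),np.linalg.norm(p).round(4),ang(p).round(1))
# predicted pixels of lug/pointer ends for pointer angle values, side crop coords, axis with side offset
for a in (160,164,168,172):
    d=np.array([np.cos(np.radians(a)),np.sin(np.radians(a))])
    q=lambda r,z:((proj(s,[*(sp+d*r),z])+.5-[285,145])*8+[400,0]).round(0)
    print(a,'lug',q(.043,.11),'ptr',q(.062,.076))
# pointer & old lug from top
spt=onz(t,*T(232,202,8,320,165),.154)[:2]
for n,(u,v),z in (('ptr',(176,373),.08),('ptr mid',(186,285),.08),('lug',(118,243),.115)):
    p=onz(t,*T(u,v,8,320,165),z)[:2]-spt; print(n,p.round(4),np.linalg.norm(p).round(4),ang(p).round(1))
```

```text
side offset [ 0.00269556 -0.00467365]
lug end face [-0.0358  0.003 ] 0.0359 175.2
lug end top [-0.0353  0.    ] 0.0353 180.0
ptr end face [-0.0594  0.0156] 0.0614 165.3
ptr end top [-0.0587  0.0145] 0.0605 166.1
160 lug [644. 233.] ptr [663. 318.]
164 lug [650. 231.] ptr [671. 315.]
168 lug [655. 229.] ptr [678. 311.]
172 lug [659. 227.] ptr [684. 308.]
ptr [-0.0581  0.0146] 0.0599 165.9
ptr mid [-0.0198  0.0061] 0.0207 162.8
lug [-0.0064  0.0408] 0.0413 99.0
```

Request:
carry_out([
  {"dx": 0,"dy": 0,"dz": 0,"twist": 0,"fingers": 0},
  {"dx": 0,"dy": 0,"dz": 0,"twist": 0,"fingers": -0.5},
  {"dx": 0,"dy": 0,"dz": 0,"twist": 0,"fingers": -1},
  {"dx": 0,"dy": 0,"dz": 0,"twist": 0,"fingers": -1},
  {"dx": 0,"dy": 0,"dz": 0,"twist": 0,"fingers": -1},
])

```text
clock: 4.47
eef_pos: [0.5182, -0.2729, 0.0985]
tool_rot: [0.121, 0.993, -0.0, 0.0]
ft_force: [-0.2, -0.4, 0.3]
grip_width: 0.0855
grasp_force: 0.0
```

Request:
carry_out([
  {"dx": 0,"dy": 0,"dz": -30,"twist": 0,"fingers": -1},
  {"dx": 0,"dy": 0,"dz": -70,"twist": 0,"fingers": -1},
  {"dx": 0,"dy": 0,"dz": -110,"twist": 0,"fingers": -1},
  {"dx": 0,"dy": 0,"dz": -150,"twist": 0,"fingers": -1},
  {"dx": 0,"dy": 0,"dz": -190,"twist": 0,"fingers": -1},
])

```text
clock: 4.88
eef_pos: [0.5177, -0.2726, 0.2901]
tool_rot: [0.121, 0.993, -0.0, -0.0]
ft_force: [1.2, 0.8, -0.3]
grip_width: 0.0854
grasp_force: 0.0
```

Run:
```python
from h import *
o=bot.get_obs(); p=o['eef_pos']; M=R.from_quat(o['tool_rot']).as_matrix()
print(o['clock'],o['joint_pos'].round(3),p.round(4),o['ft_force'],M.round(3).tolist())
for k in ([.569,.030,.31],): print((M.T@(np.array(k)-p)*1000).round(1))
```

```text
4.8833 [-0.485  0.403  0.385  1.552 -0.    -0.242] [ 0.5177 -0.2726  0.2901] [ 1.19912209  0.76714277 -0.34483417] [[-0.971, 0.24, -0.0], [0.24, 0.971, -0.0], [0.0, -0.0, -1.0]]
[ 22.8 306.  -19.9]
```

Request:
carry_out([
  {"dx": 4,"dy": 40,"dz": -10,"twist": -1,"fingers": -1},
  {"dx": 8,"dy": 80,"dz": -20,"twist": -2,"fingers": -1},
  {"dx": 12,"dy": 120,"dz": -20,"twist": -3,"fingers": -1},
  {"dx": 16,"dy": 160,"dz": -20,"twist": -4,"fingers": -1},
  {"dx": 20,"dy": 200,"dz": -20,"twist": -6,"fingers": -1},
])

```text
clock: 5.3
eef_pos: [0.5467, -0.0722, 0.3087]
tool_rot: [0.068, 0.998, -0.0, 0.001]
ft_force: [0.4, -0.1, -1.0]
grip_width: 0.0855
grasp_force: 0.0
```

Run:
```python
from h import *
a=shot('top','t3'); b=shot('side','s3')
def cr(i,x,y,w,h,k): return cv2.resize(i[y:y+h,x:x+w,::-1],None,fx=k,fy=k,interpolation=cv2.INTER_CUBIC)
cv2.imwrite('pics/c5.png',np.hstack([cr(a['image'],325,170,40,50,10),cr(b['image'],290,145,40,50,10)]))
```

```text
(no output)
```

View pics/c5.png

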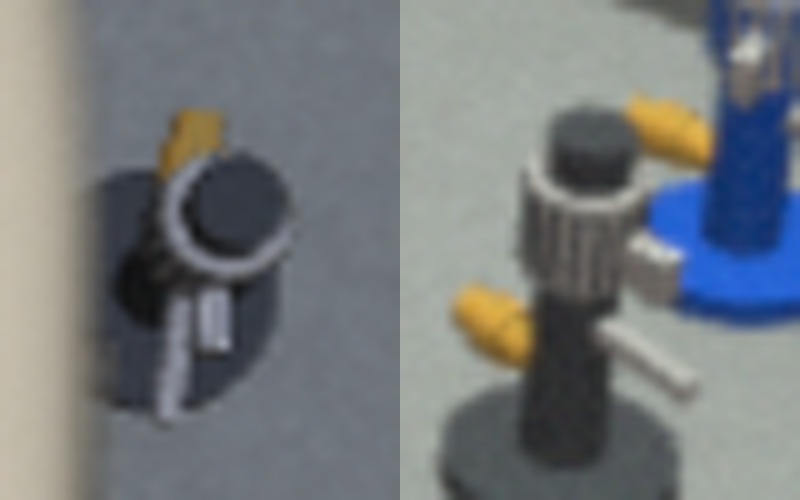

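c5, top view: the lug runs from (210,290) to its end at (217,350), and the pointer ends at (169,418). Side view: the lug end's top edge is at about (660,246) and the pointer end is at (686,388). I'll work out both angles.

Run:
```python
from h import *
t,s=load('t3'),load('s3'); T=lambda x,y,ox,oy:(x/10+ox-.5,y/10+oy-.5)
ang=lambda v:np.degrees(np.arctan2(v[1],v[0])).round(1)
def run(c,ox,oy,x0,sp,pts):
    a=onz(c,*T(sp[0]-x0,sp[1],ox,oy),.154)[:2]; print('axis',a)
    for n,u,v,z in pts:
        p=onz(c,*T(u-x0,v,ox,oy),z)[:2]-a; print(n,p.round(4),np.linalg.norm(p).round(4),ang(p))
run(t,325,170,0,(239,202),[('lug end top',217,350,.12),('ptr end',169,418,.08),('ptr mid',176,350,.08)])
run(s,290,145,400,(594,130),[('lug end top',661,247,.12),('lug face',663,274,.11),('ptr end',689,381,.08),('ptr face',687,390,.076)])
# line directions, independent of axis
for n,a,b,z in(('lug',(211,290),(217,350),.12),('ptr',(180,300),(169,418),.08)):
    p,q=[onz(t,*T(*x,325,170),z)[:2] for x in(a,b)]; print(n,'line',ang(q-p))
# collar ring centre
print('collar ctr',onz(t,*T(229,214,325,170),.135))
```

```text
axis [ 0.51473182 -0.27390745]
lug end top [-0.0431  0.0048] 0.0433 173.7
ptr end [-0.0588  0.0147] 0.0606 166.0
ptr mid [-0.0352  0.0097] 0.0365 164.6
axis [ 0.51478355 -0.26769717]
lug end top [-0.0334  0.0022] 0.0334 176.2
lug face [-0.0359  0.0031] 0.036 175.1
ptr end [-0.0579  0.0149] 0.0598 165.6
ptr face [-0.0576  0.015 ] 0.0596 165.4
lug line 179.4
ptr line 168.7
collar ctr [ 0.51490253 -0.27470113  0.135     ]
```

Run:
```python
from h import *
t,s=load('t3'),load('s3')
g=lambda c,x,y,w,h:print(f'cols {x}..',*[f'\n{y+i}: '+' '.join('%3d'%v for v in r) for i,r in enumerate(cv2.cvtColor(c['image'],cv2.COLOR_RGB2GRAY)[y:y+h,x:x+w])])
g(t,338,197,14,17); g(s,310,164,10,24)
ax_t=np.array([.5147,-.2740]);ax_s=np.array([.5148,-.2677])
for nm,c,ax in(('t',t,ax_t),('s',s,ax_s)):
  for a in (162,166,170,174):
    d=np.array([np.cos(np.radians(a)),np.sin(np.radians(a))]);n=np.array([-d[1],d[0]])
    q=lambda r,w,z:proj(c,[*(ax+d*r+n*w),z]).round(1).tolist()
    print(nm,a,'lug end TL,TR,BL,BR',q(.043,-.005,.12),q(.043,.005,.12),q(.043,-.005,.1),q(.043,.005,.1),'root',q(.022,-.005,.12),q(.022,.005,.12),'ptr',q(.062,-.004,.08),q(.062,.004,.08))
```

```text
cols 338.. 
197:  20  22  39  48  36  41  52  59  87 111 101  93  72  59 
198:  22  18  25  29  42  51  47  63  75  70  37  38  47  58 
199:  23  21  22  36  70  71  65 122 135 122  37  46  58  59 
200:  21  23  22  46 104 125  87 152 135 130  56  60  59  58 
201:  25  23  22  61 121 124  86 152 135 129  60  58  58  61 
202:  44  35  30  65 124 125  84 149 136 128  60  57  57  64 
203:  58  58  57  84 138 124  78 136 135 131  57  60  60  71 
204:  58  57  55  82 133 107  70 113 125 150  59  58  62  86 
205:  59  57  62  93 138 126  55  57  55  56  58  59  69  96 
206:  58  58  65  97 139 125  59  58  58  56  56  66  95 114 
207:  58  58  77 122 135 109  58  56  58  57  64  83 112 112 
208:  61  56  77 124 135 106  56  58  58  69  98 117 113 114 
209:  58  56  82 138 132  88  57  58  64  96 116 116 116 115 
210:  56  53  79 140 129  66  58  86 117 114 114 116 116 114 
211:  92  90  89 136 133 117 111 113 117 115 116 117 118 115 
212: 113 113  98  93 109 113 111 113 117 118 117 118 118 117 
213: 113 114 112 112 111 111 113 116 116 116 118 117 116 117
cols 310.. 
164:  99 120 167 166 12
[... 1619 characters left out ...]
6.5, 205.6] root [344.8, 198.2] [347.8, 198.4] ptr [342.7, 211.9] [345.0, 212.0]
s 162 lug end TL,TR,BL,BR [314.6, 171.8] [316.8, 170.9] [314.0, 176.4] [316.2, 175.6] root [310.8, 168.9] [313.0, 168.1] ptr [317.1, 183.6] [318.9, 182.9]
s 166 lug end TL,TR,BL,BR [315.3, 171.5] [317.4, 170.6] [314.7, 176.2] [316.8, 175.3] root [311.2, 168.8] [313.3, 167.9] ptr [318.1, 183.2] [319.7, 182.5]
s 170 lug end TL,TR,BL,BR [316.0, 171.3] [317.9, 170.3] [315.4, 175.9] [317.3, 174.9] root [311.6, 168.7] [313.5, 167.7] ptr [319.0, 182.8] [320.5, 182.0]
s 174 lug end TL,TR,BL,BR [316.6, 171.0] [318.4, 169.9] [316.0, 175.7] [317.8, 174.5] root [312.0, 168.6] [313.7, 167.5] ptr [319.9, 182.4] [321.3, 181.5]
```

The lug stands at about 173° and the pointer at about 166.3° in both views, so I overshot by about 6.7°. I'll go back and mend it.

Request:
carry_out([
  {"dx": 0,"dy": -41,"dz": 0,"twist": 0,"fingers": -1},
  {"dx": 0,"dy": -82,"dz": 0,"twist": 0,"fingers": -1},
  {"dx": 0,"dy": -123,"dz": 0,"twist": 0,"fingers": -1},
  {"dx": 1,"dy": -164,"dz": 10,"twist": 0,"fingers": -1},
  {"dx": 1,"dy": -203,"dz": 20,"twist": 0,"fingers": -1},
])

```text
clock: 5.82
eef_pos: [0.5175, -0.2772, 0.2888]
tool_rot: [0.069, 0.998, -0.001, 0.001]
ft_force: [2.0, 0.7, -0.5]
grip_width: 0.0853
grasp_force: 0.0
```

Request:
carry_out([
  {"dx": 0,"dy": 0,"dz": 0,"twist": 0,"fingers": -1},
  {"dx": 0,"dy": 0,"dz": 35,"twist": 0,"fingers": -1},
  {"dx": 0,"dy": 0,"dz": 70,"twist": 0,"fingers": -1},
  {"dx": 0,"dy": 0,"dz": 100,"twist": 0,"fingers": -1},
  {"dx": 0,"dy": 0,"dz": 110,"twist": 0,"fingers": -1},
])

```text
clock: 6.23
eef_pos: [0.5146, -0.2738, 0.1729]
tool_rot: [0.069, 0.998, 0.002, -0.004]
ft_force: [-0.6, 0.3, -0.6]
grip_width: 0.0856
grasp_force: 0.0
```

Request:
carry_out([
  {"dx": 0,"dy": 0,"dz": 30,"twist": 0,"fingers": -1},
  {"dx": 0,"dy": 0,"dz": 55,"twist": 0,"fingers": -1},
  {"dx": 0,"dy": 0,"dz": 75,"twist": 0,"fingers": -1},
  {"dx": 0,"dy": 0,"dz": 80,"twist": 0,"fingers": -1},
  {"dx": 0,"dy": 0,"dz": 80,"twist": 0,"fingers": -1},
])

```text
clock: 6.65
eef_pos: [0.517, -0.2744, 0.0973]
tool_rot: [0.069, 0.998, 0.001, -0.001]
ft_force: [0.6, 0.3, -0.1]
grip_width: 0.0856
grasp_force: 0.0
```

Request:
carry_out([
  {"dx": 0,"dy": 0,"dz": 0,"twist": 0,"fingers": -0.5},
  {"dx": 0,"dy": 0,"dz": 0,"twist": 0,"fingers": -0.2},
  {"dx": 0,"dy": 0,"dz": 0,"twist": 0,"fingers": 0},
  {"dx": 0,"dy": 0,"dz": 0,"twist": 0,"fingers": 0.2},
  {"dx": 0,"dy": 0,"dz": 0,"twist": 0,"fingers": 0.5},
])

```text
clock: 7.07
eef_pos: [0.5194, -0.273, 0.1008]
tool_rot: [0.068, 0.998, 0.002, 0.002]
ft_force: [-0.7, 6.7, 5.7]
grip_width: 0.0429
grasp_force: 61.0
```

Request:
carry_out([
  {"dx": 0,"dy": 0,"dz": 0,"twist": 2,"fingers": 0.5},
  {"dx": 0,"dy": 0,"dz": 0,"twist": 4,"fingers": 0.5},
  {"dx": 0,"dy": 0,"dz": 0,"twist": 6,"fingers": 0.5},
  {"dx": 0,"dy": 0,"dz": 0,"twist": 7,"fingers": 0.5},
  {"dx": 0,"dy": 0,"dz": 0,"twist": 7,"fingers": 0.5},
])

```text
clock: 7.48
eef_pos: [0.5193, -0.2733, 0.1008]
tool_rot: [0.129, 0.992, 0.001, 0.002]
ft_force: [0.2, 5.3, 6.2]
grip_width: 0.0424
grasp_force: 60.9
```

Request:
carry_out([
  {"dx": 0,"dy": 0,"dz": 0,"twist": 0,"fingers": 0},
  {"dx": 0,"dy": 0,"dz": 0,"twist": 0,"fingers": -0.5},
  {"dx": 0,"dy": 0,"dz": 0,"twist": 0,"fingers": -1},
  {"dx": 0,"dy": 0,"dz": 0,"twist": 0,"fingers": -1},
  {"dx": 0,"dy": 0,"dz": 0,"twist": 0,"fingers": -1},
])

```text
clock: 7.9
eef_pos: [0.5178, -0.2751, 0.0985]
tool_rot: [0.13, 0.992, -0.0, 0.0]
ft_force: [-0.4, 0.0, -0.6]
grip_width: 0.0852
grasp_force: 0.0
```

Request:
carry_out([
  {"dx": 0,"dy": 0,"dz": -30,"twist": 0,"fingers": -1},
  {"dx": 0,"dy": 0,"dz": -70,"twist": 0,"fingers": -1},
  {"dx": 0,"dy": 0,"dz": -110,"twist": 0,"fingers": -1},
  {"dx": 0,"dy": 0,"dz": -150,"twist": 0,"fingers": -1},
  {"dx": 0,"dy": 0,"dz": -190,"twist": 0,"fingers": -1},
])

```text
clock: 8.32
eef_pos: [0.5173, -0.2748, 0.2902]
tool_rot: [0.13, 0.992, -0.0, -0.0]
ft_force: [1.8, 0.2, 1.0]
grip_width: 0.0856
grasp_force: 0.0
```

Request:
carry_out([
  {"dx": 4,"dy": 40,"dz": -10,"twist": -1,"fingers": -1},
  {"dx": 8,"dy": 80,"dz": -20,"twist": -2,"fingers": -1},
  {"dx": 12,"dy": 120,"dz": -20,"twist": -3,"fingers": -1},
  {"dx": 16,"dy": 160,"dz": -20,"twist": -4,"fingers": -1},
  {"dx": 20,"dy": 200,"dz": -20,"twist": -6,"fingers": -1},
])

```text
clock: 8.73
eef_pos: [0.5499, -0.075, 0.3087]
tool_rot: [0.077, 0.997, -0.0, 0.001]
ft_force: [0.9, 0.1, -0.6]
grip_width: 0.0854
grasp_force: 0.0
```

Run:
```python
from h import *
t,s=shot('top','t4'),shot('side','s4')
g=lambda c,x,y,w,h:print(f'cols {x}..',*[f'\n{y+i}: '+' '.join('%3d'%v for v in r) for i,r in enumerate(cv2.cvtColor(c['image'],cv2.COLOR_RGB2GRAY)[y:y+h,x:x+w])])
g(t,338,198,14,15); g(s,310,166,10,11)
o=bot.get_obs(); p=o['eef_pos']; M=R.from_quat(o['tool_rot']).as_matrix()
print(o['clock'],o['joint_pos'].round(3),p.round(4),M.round(3).tolist())
print((M.T@(np.array([.571,.029,.227])-p)*1000).round(1))
```

```text
cols 338.. 
198:  21  19  23  32  53  53  79  88  69  37  42  36  46  57 
199:  21  22  22  36  62  67 120 134 124  59  35  50  57  59 
200:  23  21  22  46  87  95 149 137 131  59  57  58  58  59 
201:  26  20  24  58 104  78 138 138 138  57  60  59  58  61 
202:  47  36  29  53  90  86 135 130 104  61  60  58  58  63 
203:  56  56  58  73 106  88 132 124  85  59  58  58  61  73 
204:  57  58  57  67  90  66  85 100  73  60  58  58  63  85 
205:  57  59  63  85 115  78  56  57  60  59  57  59  68  95 
206:  60  60  63  97 139 123  57  57  57  56  55  66  95 113 
207:  59  57  76 123 135 109  57  58  58  58  65  83 113 112 
208:  60  59  76 124 136 107  55  56  56  69  97 117 115 113 
209:  57  56  82 139 132  88  55  59  63  96 116 115 115 115 
210:  56  52  80 138 128  66  59  86 117 115 115 117 117 116 
211:  92  86  89 135 133 118 112 114 116 117 117 117 116 115 
212: 114 112  98  91 107 113 112 111 116 118 117 118 120 115
cols 310.. 
166: 114 105 101  74  63  87  93  92  92  87 
167:  99  78  93  77  72  90  94  94  94  89 
168:  99  84 129 124  96  92  94  92  92  88 
169:  96  95 176 181 160 134 106  97  96  90 
170: 102  88 117 159 176 179 147 107  94  95 
171:  94  86  95 110 139 174 151 105  93  96 
172:  89  89  94  97 106 121 116 100  94  94 
173:  95 105  99  97 100 107 101  81  89  91 
174:  68  69 107 103  97 100  96  68  61  66 
175:  48  73 144 132 109 101 105  75  58  58 
176:  79 114 159 162 144 135 150 131 101  89
8.8333 [-0.129  0.338  0.336  1.568  0.002  0.017] [ 0.5504 -0.071   0.3084] [[-0.989, 0.146, 0.0], [0.146, 0.989, 0.002], [-0.0, 0.002, -1.0]]
[ -5.8 101.8  81.5]
```

The lug is now at about 167° against 166.3° for the pointer, so it stands over it. Next is the knob. With the bias seen at the collar removed, both views put it at (0.572, 0.029).

Request:
carry_out([
  {"dx": -2,"dy": 35,"dz": 0,"twist": 0,"fingers": -1},
  {"dx": -4,"dy": 70,"dz": 0,"twist": 0,"fingers": -1},
  {"dx": -7,"dy": 102,"dz": 0,"twist": 0,"fingers": -1},
  {"dx": -7,"dy": 102,"dz": 0,"twist": 0,"fingers": -1},
  {"dx": -7,"dy": 102,"dz": 20,"twist": 0,"fingers": -1},
])

```text
clock: 9.25
eef_pos: [0.5746, 0.0247, 0.2916]
tool_rot: [0.076, 0.997, 0.0, 0.004]
ft_force: [0.7, -0.9, 0.5]
grip_width: 0.0852
grasp_force: 0.0
```

Request:
carry_out([
  {"dx": 0,"dy": 0,"dz": 20,"twist": 0,"fingers": -1},
  {"dx": 0,"dy": 0,"dz": 40,"twist": 0,"fingers": -1},
  {"dx": 0,"dy": 0,"dz": 55,"twist": 0,"fingers": -1},
  {"dx": 0,"dy": 0,"dz": 60,"twist": 0,"fingers": -1},
  {"dx": 0,"dy": 0,"dz": 60,"twist": 0,"fingers": -1},
])

```text
clock: 9.67
eef_pos: [0.5714, 0.0225, 0.2266]
tool_rot: [0.078, 0.997, -0.0, -0.002]
ft_force: [-0.2, -0.2, -0.6]
grip_width: 0.0852
grasp_force: 0.0
```

Run:
```python
from h import *
o=bot.get_obs(); p=o['eef_pos']; M=R.from_quat(o['tool_rot']).as_matrix()
print(o['joint_pos'].round(3),p.round(4),(M.T@(np.array([.572,.029,.228])-p)*1000).round(1))
a=shot('top','t5'); b=shot('side','s5')
print(proj(a,p),proj(b,p))
def cr(i,x,y,w,h,k): return cv2.resize(i[y:y+h,x:x+w,::-1],None,fx=k,fy=k,interpolation=cv2.INTER_CUBIC)
cv2.imwrite('pics/c6.png',np.hstack([cr(a['image'],225,145,60,60,6.5),cr(b['image'],215,130,60,60,6.5)]))
```

```text
[ 0.04   0.39   0.201  1.386 -0.     0.195] [0.5714 0.0225 0.2266] [ 0.4  6.5 -1.4]
[257.44221468 172.66641612] [243.05651651 169.97597703]
```

View pics/c6.png

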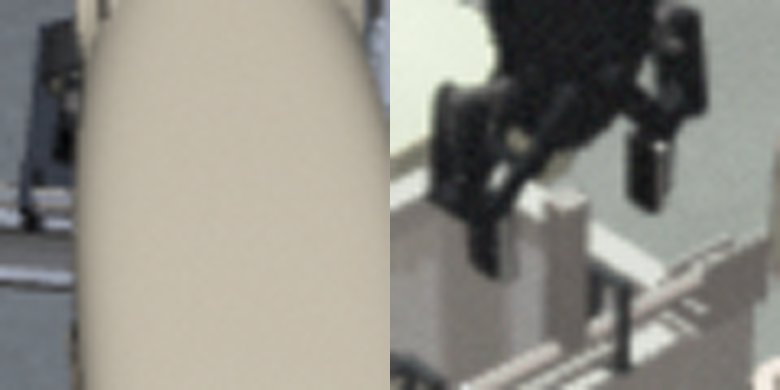

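c6 shows the knob (565, ~200) between the open fingers, whose tips are at (490,270) and (652,205). I'll centre by a few mm and close.

Request:
carry_out([
  {"dx": 0,"dy": 3,"dz": 0,"twist": 0,"fingers": -1},
  {"dx": 0,"dy": 6,"dz": 0,"twist": 0,"fingers": -0.5},
  {"dx": 0,"dy": 6,"dz": 0,"twist": 0,"fingers": 0},
  {"dx": 0,"dy": 6,"dz": 0,"twist": 0,"fingers": 0.3},
  {"dx": 0,"dy": 6,"dz": 0,"twist": 0,"fingers": 0.5},
])

```text
clock: 10.18
eef_pos: [0.5735, 0.0295, 0.2287]
tool_rot: [0.077, 0.997, 0.0, 0.0]
ft_force: [-0.8, -0.3, -0.2]
grip_width: 0.0388
grasp_force: 0.0
```

Request:
carry_out([
  {"dx": 0,"dy": 0,"dz": 0,"twist": 0,"fingers": 0.7},
  {"dx": 0,"dy": 0,"dz": 0,"twist": 0,"fingers": 0.9},
  {"dx": 0,"dy": 0,"dz": 0,"twist": 0,"fingers": 1},
  {"dx": 0,"dy": 0,"dz": 0,"twist": 0,"fingers": 1},
  {"dx": 0,"dy": 0,"dz": 0,"twist": 0,"fingers": 1},
])

```text
clock: 10.6
eef_pos: [0.5733, 0.0293, 0.2286]
tool_rot: [0.077, 0.997, -0.0, 0.0]
ft_force: [-0.6, -0.8, 3.2]
grip_width: 0.0151
grasp_force: 58.7
```

Request:
carry_out([
  {"dx": 0,"dy": 0,"dz": -4,"twist": 0,"fingers": 1},
  {"dx": 0,"dy": 0,"dz": -8,"twist": 0,"fingers": 1},
  {"dx": 0,"dy": 0,"dz": -12,"twist": 0,"fingers": 1},
  {"dx": 0,"dy": 0,"dz": -15,"twist": 0,"fingers": 1},
  {"dx": 0,"dy": 0,"dz": -15,"twist": 0,"fingers": 1},
])

```text
clock: 11.02
eef_pos: [0.5733, 0.0293, 0.2439]
tool_rot: [0.077, 0.997, -0.0, 0.0]
ft_force: [-0.8, 0.2, -3.4]
grip_width: 0.0153
grasp_force: 58.6
```

Request:
carry_out([
  {"dx": 0,"dy": 5,"dz": 0,"twist": 0,"fingers": 1},
  {"dx": 0,"dy": 10,"dz": 0,"twist": 0,"fingers": 1},
  {"dx": 0,"dy": 15,"dz": 0,"twist": 0,"fingers": 1},
  {"dx": 0,"dy": 20,"dz": 0,"twist": 0,"fingers": 1},
  {"dx": 0,"dy": 25,"dz": 0,"twist": 0,"fingers": 1},
])

```text
clock: 11.43
eef_pos: [0.577, 0.0546, 0.243]
tool_rot: [0.077, 0.997, -0.0, -0.0]
ft_force: [-1.3, -1.4, -3.3]
grip_width: 0.0152
grasp_force: 58.7
```

Request:
carry_out([
  {"dx": 0,"dy": 5,"dz": 0,"twist": 0,"fingers": 1},
  {"dx": 0,"dy": 10,"dz": 0,"twist": 0,"fingers": 1},
  {"dx": 0,"dy": 15,"dz": 0,"twist": 0,"fingers": 1},
  {"dx": 0,"dy": 20,"dz": 0,"twist": 0,"fingers": 1},
  {"dx": 0,"dy": 22,"dz": 0,"twist": 0,"fingers": 1},
])

```text
clock: 11.85
eef_pos: [0.5799, 0.0748, 0.2429]
tool_rot: [0.077, 0.997, -0.002, -0.001]
ft_force: [-4.4, -11.3, -3.5]
grip_width: 0.0154
grasp_force: 59.1
```

Run:
```python
from h import *
o=bot.get_obs(); M=R.from_quat(o['tool_rot']).as_matrix(); p=o['eef_pos'];print(p.round(4),o['ft_force'],(M.T@o['ft_force']).round(1),o['joint_pos'].round(3))
print('travel',(M.T@(p-[.5733,.0293,.2439])*1000).round(1), np.degrees(np.arctan2(M[1,1],M[0,1])))
```

```text
[0.5799 0.0748 0.2429] [ -4.3968917  -11.34774348  -3.45649375] [  2.6 -11.9   3.5] [ 0.13   0.41   0.274  1.437 -0.004  0.285]
travel [ 0.5 46.   0.8] 81.12014782050899
```

The bolt is at its stop: 46 mm of travel and 12 N. Now I'll swing the gate along its arc, 132 mm from hinge to knob.

Request:
carry_out([
  {"dx": 5.5,"dy": 0,"dz": 0,"twist": 2.4,"fingers": 1},
  {"dx": 11,"dy": 0.5,"dz": 0,"twist": 4.8,"fingers": 1},
  {"dx": 16.5,"dy": 1,"dz": 0,"twist": 7.2,"fingers": 1},
  {"dx": 22,"dy": 2,"dz": 0,"twist": 9.6,"fingers": 1},
  {"dx": 27.5,"dy": 3,"dz": 0,"twist": 12,"fingers": 1},
])

```text
clock: 12.27
eef_pos: [0.5533, 0.0807, 0.2431]
tool_rot: [0.183, 0.983, -0.002, 0.0]
ft_force: [-1.7, -9.7, -2.8]
grip_width: 0.0154
grasp_force: 59.7
```

Run:
```python
from h import *
o=bot.get_obs(); M=R.from_quat(o['tool_rot']).as_matrix(); p=o['eef_pos'];print(p.round(4),(M.T@o['ft_force']).round(1),o['ft_torque'].round(2),o['joint_pos'].round(3),np.degrees(np.arctan2(M[1,1],M[0,1])))
```

```text
[0.5533 0.0807 0.2431] [-1.9 -9.7  2.9] [-1.45  0.28  0.54] [ 0.147  0.357  0.195  1.411 -0.005  0.515] 68.93945353846048
```

Request:
carry_out([
  {"dx": 5.5,"dy": 0,"dz": 0,"twist": 2.4,"fingers": 1},
  {"dx": 11,"dy": 0.5,"dz": 0,"twist": 4.8,"fingers": 1},
  {"dx": 16.5,"dy": 1,"dz": 0,"twist": 7.2,"fingers": 1},
  {"dx": 22,"dy": 2,"dz": 0,"twist": 9.6,"fingers": 1},
  {"dx": 27.5,"dy": 3,"dz": 0,"twist": 12,"fingers": 1},
])

```text
clock: 12.68
eef_pos: [0.5278, 0.0924, 0.2429]
tool_rot: [0.285, 0.959, -0.004, -0.0]
ft_force: [-4.3, -11.9, -3.9]
grip_width: 0.0152
grasp_force: 59.6
```

Request:
carry_out([
  {"dx": 0,"dy": 0,"dz": 0,"twist": 0,"fingers": 1},
  {"dx": 0,"dy": 0,"dz": 0,"twist": 0,"fingers": 1},
  {"dx": 0,"dy": 0,"dz": 0,"twist": 0,"fingers": 1},
  {"dx": 0,"dy": 0,"dz": 0,"twist": 0,"fingers": 1},
  {"dx": 0,"dy": 0,"dz": 0,"twist": 0,"fingers": 1},
])

```text
clock: 13.1
eef_pos: [0.5276, 0.0925, 0.2428]
tool_rot: [0.284, 0.959, -0.003, -0.001]
ft_force: [-5.7, -11.0, -3.9]
grip_width: 0.0152
grasp_force: 59.2
```

Run:
```python
from h import *
o=bot.get_obs(); M=R.from_quat(o['tool_rot']).as_matrix(); p=o['eef_pos'];print(p.round(4),(M.T@o['ft_force']).round(1),o['joint_vel'].round(3),np.degrees(np.arctan2(M[1,1],M[0,1])))
u=np.array([.141,.990]); h=np.array([.5799,.0748])+.132*u; v=p[:2]-h; print('swing',np.arctan2(v[0],v[1]),np.arctan2(-u[0],-u[1]),np.linalg.norm(v), 'gate angle', np.arctan2(*(-u))-np.arctan2(*v))
a=shot('top','t6'); b=shot('side','s6')
c=lambda i,k,x,y,w,h:cv2.resize(i[y:y+h,x:x+w,::-1],(400,500),interpolation=cv2.INTER_CUBIC)
cv2.imwrite('pics/c7.png',np.hstack([c(a['image'],0,180,110,200,250)[:,:],c(b['image'],0,140,110,160,200)]))
```

```text
[0.5276 0.0925 0.2428] [ -1.2 -12.4   4. ] [-0.001 -0.001  0.     0.001 -0.002 -0.001] 57.00544913132524
swing -2.581165482326999 -3.0001198670976357 0.1333421293972735 gate angle -0.4189543847706365
```

View pics/c7.png

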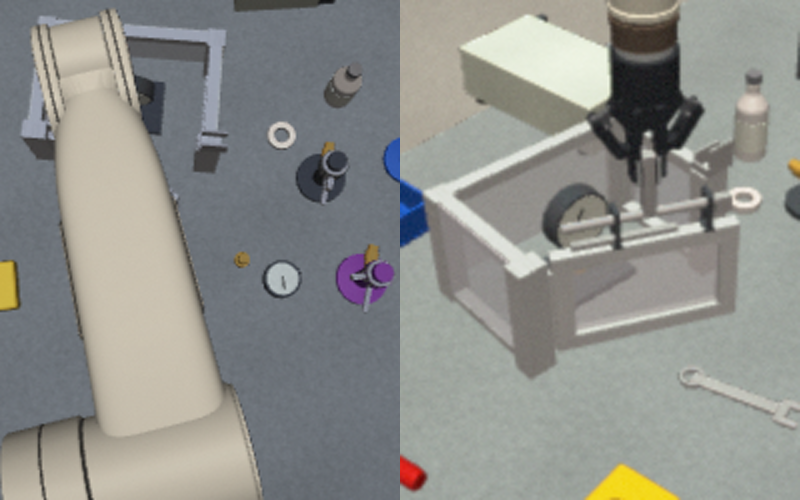

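c7 shows the gate swung out, with its free edge at (735,230) against the keeper post at about (715,150). The bolt is drawn and held at the knob, the lug stands over the pointer, and the bystanders have not moved. The swing is about 0.42 rad, roughly a 10 cm gap, and the arm is still.

```bash
python3 -c "
from workcell import job_done; print(job_done())"
```

```text
the job is handed in; nothing more can be done
None
```

The job is handed in: the collar lug is within about 1° of the pointer, the bolt is drawn to its stop, and the gate is held still about 10 cm ajar. I overshot the collar by about 7° at first and turned it back before touching the guard. The hand-in gave no verdict.

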